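Draw the deep lid off the peg tin

TASK

Open the blue-lidded peg tin: without lifting its foot off the slate, slide it into the steel hold-down bracket and push it home until you feel it come firmly against the stop hidden inside, without ramming it. Then draw the tight lid straight up and off while the bracket holds the base down, and set the lid, open side down, on the middle of the round cork mat. Do not let the lid drop, leave the open tin standing in the bracket, and do not disturb the other things.

Things in the scene. Friction and masses are not known exactly. Their poses are not given: they have to be found in the camera images.
- tin_base: White base of the round peg tin, loose, upright on the slate, about 0.45 kg (varies). Origin: centre of its underside, z up. From below: grey metal foot disc 100 mm across (heights 0 to 5 mm), stem 36 mm across (5 to 20), shoulder 65 mm across (20 to 28), neck 57 mm across (28 to 90), pegs showing above it up to 100.
- neck (a point): Point on the base's axis 65 mm above its underside. Around it four sprung cork pads (heights 53 to 77 mm) grip the inside of the lid: it slides with about 8 to 15 N of friction, always more than the base weighs, so pulling on the lid of a base that is not held lifts the whole tin. No thread, no catch.
- tin_lid: Blue steel lid with a flat top bearing a white disc, 65 mm across, 80 mm tall, wall 2 mm, 0.12 kg, stiff: bears a firm grip. Origin: centre of its open lower rim, z up to its top. At the start fully on: rim on the base's shoulder, 28 mm above the base's origin; it must rise 72 mm to clear the pegs. The tin can be slid by the lid, gripped across its sides from above.
- keeper: Flat steel hold-down bracket fixed to the slate, 134 mm along x, 138 mm along y, 18 mm high. Origin: on the slate, on its middle line; x points in, away from its mouth. Back at x = +89 mm. The cover (underside at 15 mm, top 18 mm) has a slot, 44 mm wide, from the mouth to x = +36 mm, for the stem of the upright tin, while its foot slides under the cover.
- mouth (a point): Middle of the bracket's open mouth on the slate, at x = -45 mm in the bracket's frame; 126 mm between the side walls. The tin's foot must be wholly in front of it before it is slid in along the bracket's x.
- claw_mid (a point): At the bracket's origin: mid-range of a claw hidden under the cover, set at another depth each time, not seen or read. The tin is home with its axis on y = 0, at x from -14 to +14 mm, where it meets the claw's stop. The stop does not give: feel for it slowly; 45 N on it is ramming. Sliding the tin takes 2 to 6 N, more if it is pressed down.
- hooks (a point): At the bracket's origin, 7.5 mm up. The hidden claw has, each side, a guide arm (105 mm apart, flared ends starting 26 mm to the mouth side of the tin's axis when home) and a small hook that holds the tin's foot down, with 2.5 mm of play, when the tin is home.
- mat: Round cork mat fixed flat on the slate, 110 mm across, 5 mm thick. Origin: centre of its underside.
- pad_holder: Steel wire scrubbing pad holder with a green pad, about 90 x 65 mm, 34 mm high, loose; bystander. Origin: centre of underside. It lies to one side of the bracket and the mat to the other, either way round.
- jar: Empty glass jar, open, 80 mm across, 120 mm tall, loose; bystander. Origin: centre of underside.
- peg_red: Red plastic clothes peg lying on the slate, about 78 x 20 mm, 12 mm high, loose; bystander. Origin: centre of underside, x along it.
- peg_yellow: Yellow plastic clothes peg lying on the slate, about 78 x 20 mm, 12 mm high, loose; bystander. Origin: centre of underside, x along it.
- peg_green: Green plastic clothes peg lying on the slate, about 78 x 20 mm, 12 mm high, loose; bystander. Origin: centre of underside, x along it.
- peg_blue: Blue plastic clothes peg lying on the slate, about 78 x 20 mm, 12 mm high, loose; bystander. Origin: centre of underside, x along it.
Mind the look-alikes: they are no part of the job. There is more than one size of the tin_lid; the job needs the smallest.

How it is judged:
By the outcome, as a careful person would: the job done as asked, in the order asked, and still so for the second after the job is handed in, with the robot touching nothing.
It also fails if it takes over 58 s, if anything falls off the work surface, if the arm or the gripper's body presses on something with over 40 N, if the wrist force passes 120 N, or if a joint passes its speed limit or range.

ROBOT

A 6-joint arm with a two-finger parallel gripper is mounted at the origin on the work surface. World frame = base frame: x ahead of the robot, y to its left, z up, the work surface at z = 0. Lengths are in m, angles in rad, forces in N, time in s.
With the tool pointing down it reaches from about 0.4 to 0.825 m from the base axis. Payload 7 kg.
Tool frame: the origin (TCP) lies between the finger pads; the fingertips stand 11 mm ahead of it and the grasp point (between the pads) lies 8 mm behind it (arm.tips_ahead is the distance from the TCP to the fingertips, in m); z points along the fingers, x is the direction in which the jaws open and shut, and the axes are right-handed (so a half turn about z gives the same grasp; the last joint's range is limited). The gripper opens to 88 mm and grips with 3 to 60 N. Pads are 19 mm wide; open, the fingers measure 130 mm over their backs; the gripper's body (78 mm by 193 mm) begins 47 mm behind the grasp point.
Start: joints at [1.406, 0.359, 0.012, 0, -1.224, -0.288], TCP at [0.295, 0.607, 0.238] pointing down, gripper open.
Joint ranges: [-3.07, 3.07], [-1.43, 2.12], [-1.02, 1.25], [-3.03, 1.67], [-3.05, -0], [-3.03, 3.03]. Speed limits (rad/s): [2.39, 2.39, 3.01, 3.14, 3.14, 3.14].

INTERFACE

Orientations are given as [roll, pitch, yaw] about the fixed x, y, z axes, in that order (R = Rz(yaw) Ry(pitch) Rx(roll)).
In Python, from station import arm, optics, finder gives the robot as it stands. The module is installed in compiled form; this text tells all that it offers.
- The arm moves only by the tool apply_moves, never from a script. Its argument "increments" is one flat list of numbers, 6 for each row, row after row: the shift along the world's x, y, z in m, then the turn, a rotation vector about the world's x, y, z in rad. In form: [tx, ty, tz, rx, ry, rz, tx, ty, tz, rx, ry, rz, ...]. A call has 1 to 20 rows; each row shifts and turns the pose as measured when the row begins; what a row does not reach is not made up. A row lasts 1/12 s, in which the tool goes at most 41.7 mm and 7.16 degrees, less where a joint would pass 70% of its speed; a pose out of reach is approached as far as the arm can. A call with a gripper value outside its range is refused whole. "hand" is the closure, from 0 (fully open) to 1 (shut), set as the call begins (left out, the last holds). The fingers move at their own pace and stop on an object; "force" is the grip in N (left out, the last holds). Time passes only in rows, so rows that do not move let the fingers close. It gives the time, the measured TCP pose, the force and the opening at its end, in the units of the state.
- arm.get_state(): the state, without advancing time (a new reading comes with each control period).
- optics.grab_frame(name): name is "side" or "top"; returns the picture (480x640x3 uint8, red, green, blue); there is no depth.
- optics.camera_model(name): a dict with "fx", "fy", "cx", "cy" (pixels), "dist_coeffs" ([k1, k2, p1, p2, k3] as OpenCV has them; the pictures are not rectified), "world_to_cam" (4x4, takes a point from world to camera coordinates). Camera axes: x right, y up, looking along -z (the intrinsics and any distortion apply to the point x, -y, -z); pixel columns grow to the right and rows downward; lengths in m; the calibration is good to about 2 mm. A picture is of the moment at which its call begins. camera_model takes no time and is no camera call.
- arm.job_done(): hands the job in, once; it reports no verdict.
Trained networks look in the newest picture that a camera, given by its name, has taken for a name from the list of things; names that differ only in an ending like _2 or _b are one class to them, and where a whole thing is asked for, a point or a joint stands for the part that bears it (a point fixed in the world has none). Each returns a list of dicts, best first, with "conf" (0 to 1); they miss things now and then, are a little off and sometimes report something else, mostly with a low value. They report only what shows in the picture. A call takes as long as a camera call. They do not tell look-alikes from the thing itself.
- finder.find_in(camera, name): "box" ([left, top, right, bottom] in pixels, round what is visible of it).
- finder.landmark_of(camera, name): "point" ([column, row] in pixels: a listed point, or the origin of a listed thing).
The state is a dict: "t": time; "q": joint angles; "qd": joint speeds; "joint_efforts": joint torques, N m; "eef_pos": TCP position; "ee_rot": TCP orientation; "force": force on the tool from outside, world axes, zero at the start; "moment": the same for the moment, N m; "width": finger opening in m.
Only numpy, scipy, OpenCV 4.12 (cv2) and the standard library are available. Lean on these libraries where they do the work, as an engineer would, in place of code of your own. Each camera call takes 0.05 s, during which the arm holds its last target. There are 200 camera calls.

## Working session

There is one attempt and no reset: what is moved stays moved. The work goes in short steps, Python scripts to look and compute and a tool call to move; the robot and the scene stay as the last step left them, time stands still between calls to the robot, and variables do not carry over. Pictures are saved under pics/ and viewed, about 8 in all and at most 12, crops included, and the job is handed in when it is done.

Besides the shell and the picture viewer there is one more tool, called after "Call:" by a JSON object that holds its "method" and its "body", one argument or row to a line. apply_moves: Moves the arm, as the interface text tells. Its arguments: {"type":"object","properties":{"increments":{"type":"array"},"hand":{"type":"number"},"force":{"type":"number"}},"required":["increments"]}

```bash
mkdir -p pics; cat > h.py <<'E'
import numpy as np, cv2
from station import arm, optics, finder
def ray(cam,uv):
    m=optics.camera_model(cam);K=np.array([[m['fx'],0,m['cx']],[0,m['fy'],m['cy']],[0,0,1]])
    p=cv2.undistortPoints(np.array([[uv]],float),K,np.array(m['dist_coeffs'],float))[0,0]
    T=np.array(m['world_to_cam']);R=T[:3,:3];c=-R.T@T[:3,3]
    return c,R.T@np.array([p[0],-p[1],-1.])
def at(cam,uv,z):
    c,d=ray(cam,uv);return c+d*(z-c[2])/d[2]
def px(cam,P):
    m=optics.camera_model(cam);K=np.array([[m['fx'],0,m['cx']],[0,m['fy'],m['cy']],[0,0,1]])
    T=np.array(m['world_to_cam']);q=(T[:3,:3]@np.atleast_2d(P).T).T+T[:3,3];q=q*[1,-1,-1]
    return cv2.projectPoints(q,np.zeros(3),np.zeros(3),K,np.array(m['dist_coeffs'],float))[0][:,0]
E
python3 - <<'E'
from h import *
np.set_printoptions(precision=3,suppress=True)
ims={c:optics.grab_frame(c) for c in('top','side')}
for c in ims:
    cv2.imwrite(f'pics/{c}0.png',ims[c][:,:,::-1]); print(c,ray(c,(320,240)))
    for n in ['tin_lid','tin_base','keeper','mouth','claw_mid','mat','pad_holder','jar','peg_red','peg_yellow','peg_green','peg_blue']:
        r=finder.landmark_of(c,n)
        for a in r[:3]: print(n,np.round(a['conf'],2),np.array(a['point']),at(c,a['point'],.005 if n=='mat' else 0.028 if n=='tin_lid' else 0)[:2])
print(arm.get_state())
E
```

```text
top (array([0.307, 0.005, 1.616]), array([ 0.166, -0.002, -0.986]))
tin_lid 0.77 [347.6 288.9] [ 0.441 -0.072]
tin_lid 0.65 [471.4 301.3] [ 0.404 -0.402]
tin_lid 0.62 [293.2 316.9] [0.368 0.074]
tin_base 0.67 [349.7 288.1] [ 0.446 -0.079]
keeper 0.88 [322.9 231.5] [ 0.603 -0.007]
mouth 0.6 [324.3 247. ] [ 0.56  -0.011]
claw_mid 0.68 [321.9 234.5] [ 0.595 -0.005]
pad_holder 0.78 [419.5 243.4] [ 0.567 -0.274]
pad_holder 0.35 [348.9 289. ] [ 0.443 -0.076]
jar 0.7 [243.9 180.8] [0.751 0.213]
peg_red 0.7 [163.1 295. ] [0.432 0.43 ]
peg_yellow 0.54 [160.9 237.7] [0.591 0.441]
peg_green 0.53 [471.2 298.6] [ 0.413 -0.409]
peg_green 0.34 [161.7 239.9] [0.585 0.439]
peg_blue 0.51 [410.6 182.7] [ 0.74  -0.255]
side (array([ 0.172, -0.861,  0.734]), array([ 0.34 ,  0.747, -0.571]))
tin_lid 0.94 [286.4 282.5] [ 0.445 -0.069]
tin_lid 0.92 [265.  341.1] [ 0.338 -0.227]
tin_lid 0.61 [239.3 266.4] [0.358 0.037]
tin_base 0.53 [285.3 296. ] [ 0.436 -0.084]
tin_base 0.43 [343.4 209.2] [0.747 0.225]
keeper 0.89 [333.2 261.2] [ 0.601 -0.006]
mouth 0.76 [317.3 263.8] [0.558 0.001]
claw_mid 0.8 [333.7 261.5] [ 0.602 -0.008]
mat 0.76 [281.9 213.2] [0.558 0.272]
mat 0.5 [320.6 266. ] [ 0.559 -0.017]
pad_holder 0.73 [372.8 332.2] [ 0.571 -0.273]
jar 0.67 [344.9 212.1] [0.744 0.207]
peg_red 0.68 [344.8 211.8] [0.744 0.209]
peg_red 0.67 [229.9 198.7] [0.436 0.433]
peg_yellow 0.43 [275.1 189.4] [0.593 0.434]
{'t': 1.3, 'q': array([ 1.406,  0.359,  0.012,  0.   , -1.224, -0.288]), 'qd': array([ 0.   , -0.001, -0.001,  0.   , -0.001, -0.   ]), 'joint_efforts': array([  0.   , -58.239,  29.329,   7.003,   0.012,  -0.   ]), 'eef_pos': array([0.295, 0.607, 0.238]), 'ee_rot': array([-3.142, -0.   , -2.024]), 'force': array([ 0.649, -0.443,  0.908]), 'moment': array([ 0.006, -0.014, -0.005]), 'width': 0.08749998809640443}
```

View pics/top0.png

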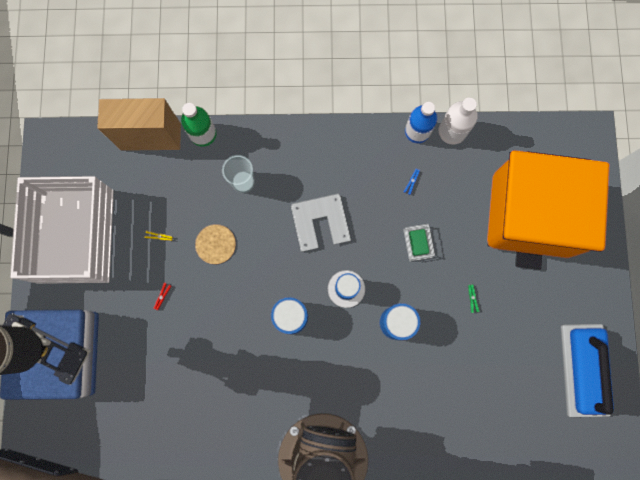

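View pics/side0.png

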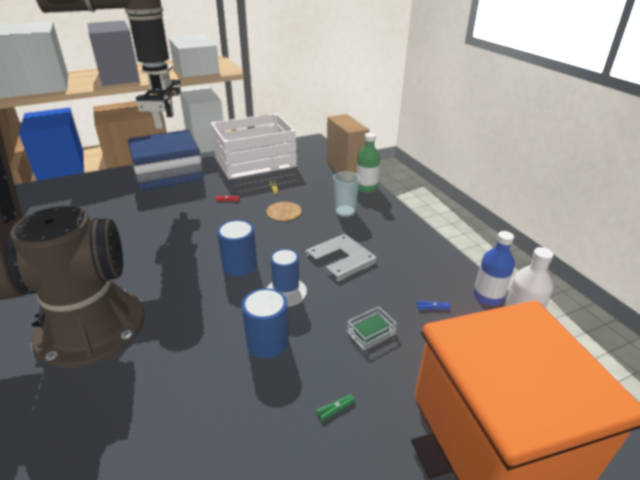

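The top view shows the small-lid tin at about (347,287), between two larger look-alike cans at (290,315) and (401,321). The bracket is at (321,222) with its mouth toward the tin, and the mat is at (216,244). Next I'll measure them precisely.

```bash
cat > m.py <<'E'
from h import *
from scipy.optimize import least_squares
np.set_printoptions(precision=4,suppress=True)
im=cv2.imread('pics/top0.png'); hsv=cv2.cvtColor(im,cv2.COLOR_BGR2HSV)
def blob(mask,roi):
    x0,y0,x1,y1=roi; m=np.zeros_like(mask); m[y0:y1,x0:x1]=mask[y0:y1,x0:x1]
    cs,_=cv2.findContours(m,cv2.RETR_EXTERNAL,cv2.CHAIN_APPROX_NONE); return max(cs,key=cv2.contourArea)[:,0]
def circ(c,z):
    P=np.array([at('top',p,z)[:2] for p in cv2.convexHull(c)[:,0].astype(float)])
    f=least_squares(lambda q:np.hypot(*(P-q[:2]).T)-q[2],[*P.mean(0),.04],loss='soft_l1',f_scale=.001); return f.x
S,V,H=hsv[...,1],hsv[...,2],hsv[...,0]
white=((S<40)&(V>190)).astype(np.uint8)
print('liddisc',circ(blob(white,(335,272,360,297)),.108))
foot=(((V>120))).astype(np.uint8)
print('foot(z.005)',circ(blob(foot,(322,262,372,315)),.005))
print('mat',circ(blob(((S>70)&(V>90)&(H<30)).astype(np.uint8),(190,220,242,270)),.005))
for r in((268,292,312,340),(380,300,424,345)):
    c=blob(((V>120)&(S<60)).astype(np.uint8),r)
    for z in(.12,.14): print('can',z,circ(c,z))
k=blob(((S<60)&(V>100)).astype(np.uint8),(285,185,360,255))
P=np.array([at('top',p,.018)[:2] for p in k.astype(float)])
r=cv2.minAreaRect((P*1000).astype(np.float32)); print('keeper',r)
print('corners',cv2.boxPoints(r))
# model fit to slotted outline
def model(n=60):
    v=[(-45,-69),(89,-69),(89,69),(-45,69),(-45,22),(36,22),(36,-22),(-45,-22),(-45,-69)]
    out=[]
    for a,b in zip(v[:-1],v[1:]): out+=list(np.linspace(a,b,40))
    return np.array(out)/1000
from scipy.spatial import cKDTree
M=model()
def res(q):
    c,s=np.cos(q[2]),np.sin(q[2]); W=M@np.array([[c,s],[-s,c]])+q[:2]
    return cKDTree(W).query(P)[0]
f=least_squares(res,[.603,-.007,.2],loss='soft_l1',f_scale=.002); print('fit',f.x,np.mean(res(f.x)))
f=least_squares(res,[.603,-.007,-.2],loss='soft_l1',f_scale=.002); print('fit',f.x,np.mean(res(f.x)))
E
python3 m.py
```

```text
liddisc [ 0.4442 -0.0678  0.0268]
foot(z.005) [ 0.445  -0.0675  0.0518]
mat [0.5712 0.2899 0.0553]
can 0.12 [0.3699 0.082  0.0382]
can 0.14 [0.3691 0.081  0.0377]
can 0.12 [ 0.3513 -0.2009  0.0383]
can 0.14 [ 0.3508 -0.1982  0.0378]
keeper ((634.6265869140625, -5.5775909423828125), (204.8729248046875, 193.42233276367188), 89.36382293701172)
corners [[ 536.784  -106.9339]
 [ 730.1944 -109.0815]
 [ 732.4692   95.7788]
 [ 539.0588   97.9264]]
fit [ 0.6045 -0.0114  0.0845] 0.03030874797526576
fit [ 0.6065 -0.0105 -0.0676] 0.0303345387938562
```

```bash
python3 - <<'E'
import cv2,numpy as np
a=cv2.imread('pics/top0.png')[170:350,260:440];b=cv2.imread('pics/side0.png')[210:360,210:390]
cv2.imwrite('pics/crop1.png',np.hstack([cv2.resize(a,(400,400),interpolation=2),cv2.resize(b,(400,400),interpolation=2)]))
E
```

```text
(no output)
```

View pics/crop1.png

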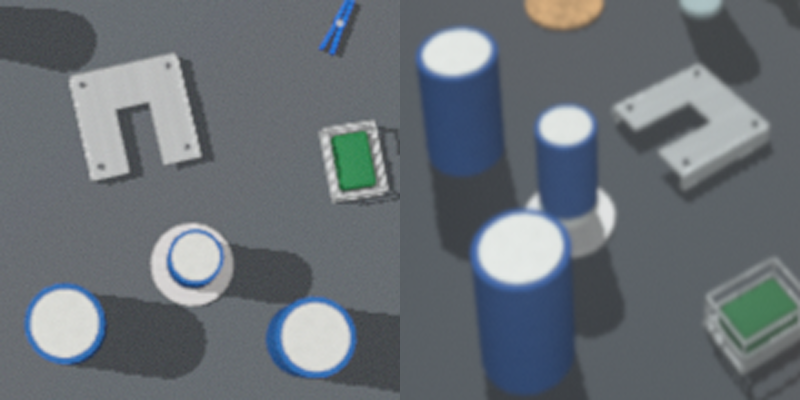

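The crop shows the bracket at upper left, turned a little, with its slot opening toward the tin below and right. The pad holder is well to the right. The keeper mask took in the table, so I'll raise its threshold.

```bash
sed -i 's/(S<60)&(V>100)).astype(np.uint8),(285/(S<60)\&(V>135)).astype(np.uint8),(285/' m.py; python3 m.py | tail -7; python3 - <<'E'
from h import *
m=cv2.cvtColor(cv2.imread('pics/top0.png'),cv2.COLOR_BGR2GRAY)
print(m[220,280:370:6], m[287,320:378:4])
# can height: side image top-centres (px 265,303),(237,229)
for uv in((264,303),(237,230)):
    for z in(.11,.13,.15): print(z,at('side',uv,z))
for z in(.1,.108,.116): print(z,at('side',(285,257.5),z))
E
```

```text
keeper ((627.2263793945312, 0.70166015625), (136.89051818847656, 140.22866821289062), 12.202086448669434)
corners [[545.5081  54.7654]
 [575.1469 -82.2953]
 [708.9447 -53.362 ]
 [679.3059  83.6986]]
fit [ 0.6059 -0.004   0.209 ] 0.0010752200406646973
fit [ 0.6059 -0.0039  0.2092] 0.0010752294430357854
[108 106 107 190 189 190  71  88 164 188 186  86 102 106 109] [107 107 188 215 111 216 218 217 215 216 138 140  74  75  71]
0.11 [ 0.34945778 -0.20278178  0.11      ]
0.13 [ 0.34378324 -0.22386179  0.13      ]
0.15 [ 0.33810871 -0.2449418   0.15      ]
0.11 [0.37177263 0.0778712  0.11      ]
0.13 [0.36538317 0.04779962 0.13      ]
0.15 [0.35899371 0.01772804 0.15      ]
0.1 [ 0.44610574 -0.06450521  0.1       ]
0.108 [ 0.44265268 -0.07454838  0.108     ]
0.116 [ 0.43919962 -0.08459155  0.116     ]
```

Call:
{"method": "apply_moves", "body": {
  "increments": [0.0075,-0.0337,0,0,0,-0.0455,0.0075,-0.0337,0,0,0,-0.0455,0.0075,-0.0337,0,0,0,-0.0455,0.0075,-0.0337,0,0,0,-0.0455,0.0075,-0.0337,0,0,0,-0.0455,0.0075,-0.0337,0,0,0,-0.0455,0.0075,-0.0337,0,0,0,-0.0455,0.0075,-0.0337,0,0,0,-0.0455,0.0075,-0.0337,0,0,0,-0.0455,0.0075,-0.0337,0,0,0,-0.0455,0.0075,-0.0337,0,0,0,-0.0455,0.0075,-0.0337,0,0,0,-0.0455,0.0075,-0.0337,0,0,0,-0.0455,0.0075,-0.0337,0,0,0,-0.0455,0.0075,-0.0337,0,0,0,-0.0455,0.0075,-0.0337,0,0,0,-0.0455,0.0075,-0.0337,0,0,0,-0.0455,0.0075,-0.0337,0,0,0,-0.0455,0.0075,-0.0337,0,0,0,-0.0455,0.0075,-0.0337,0,0,0,-0.0455],
  "hand": 0
}}

```text
t: 2.97
eef_pos: [0.4443, -0.093, 0.2397]
ee_rot: [3.14, 0.014, -2.965]
force: [1.3, 0.8, 0.5]
width: 0.0879
```

Call:
{"method": "apply_moves", "body": {
  "increments": [0,0,0,0,0,0,0,0.012,-0.02,0,0,0.016,0,0.012,-0.02,0,0,0.016,0,0,-0.02,0,0,0,0,0,-0.02,0,0,0,0,0,0,0,0,0,0,0,0,0,0,0]
}}

```text
t: 3.55
eef_pos: [0.4457, -0.0764, 0.1594]
ee_rot: [-3.142, 0.019, -2.948]
force: [0.2, -0.2, 1.0]
width: 0.0875
```

```bash
python3 - <<'E'
from h import *
np.set_printoptions(precision=4,suppress=True)
a=optics.grab_frame('top');b=optics.grab_frame('side');s=arm.get_state()
print(s['t'],s['eef_pos'],s['ee_rot'],s['force'])
a=a[:,:,::-1][230:330,290:400];b=b[:,:,::-1][170:330,220:360]
cv2.imwrite('pics/crop2.png',np.hstack([cv2.resize(a,(440,400),interpolation=2),cv2.resize(b,(350,400),interpolation=2)]))
E
```

```text
3.65 [ 0.446  -0.0763  0.16  ] [ 3.1413  0.0205 -2.9479] [ 0.4092 -0.5549 -0.2298]
```

View pics/crop2.png

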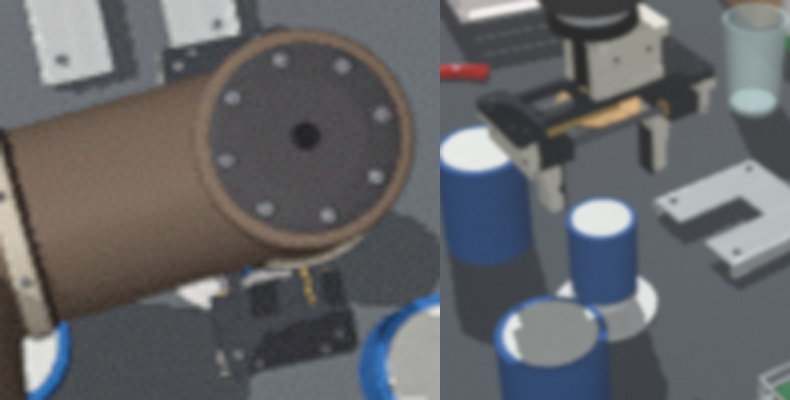

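```bash
cat >> h.py <<'E'
from scipy.spatial.transform import Rotation as Ro
def delta(pos,yaw):
    s=arm.get_state();R0=Ro.from_euler('xyz',s['ee_rot']);R1=Ro.from_euler('xyz',[np.pi,0,yaw])
    print('t',s['t'],'pos',s['eef_pos'],'F',s['force'],'w',s['width']);print('dpos',np.array(pos)-s['eef_pos'],'drot',(R1*R0.inv()).as_rotvec())
E
python3 - <<'E'
from h import *
np.set_printoptions(precision=4,suppress=True)
delta([.4445,-.068,.06],.209-np.pi)
# top-image click check of side: lid disc ellipse in side
im=cv2.imread('pics/side0.png');hsv=cv2.cvtColor(im,cv2.COLOR_BGR2HSV)
def disc(r):
    m=((hsv[...,1]<40)&(hsv[...,2]>150)).astype(np.uint8);m2=m*0;x0,y0,x1,y1=r;m2[y0:y1,x0:x1]=m[y0:y1,x0:x1]
    c=max(cv2.findContours(m2,0,1)[0],key=cv2.contourArea);return cv2.fitEllipse(c)[0]
u=disc((268,245,302,268));print(u,at('side',u,.108))
E
```

```text
t 3.65 pos [ 0.446  -0.0763  0.16  ] F [ 0.4092 -0.5549 -0.2298] w 0.08755700746184851
dpos [-0.0015  0.0083 -0.1   ] drot [-0.0044  0.02    0.0153]
(284.0595703125, 256.6217041015625) [ 0.4418 -0.0705  0.108 ]
```

Call:
{"method": "apply_moves", "body": {
  "increments": [-0.001,0.004,-0.01,-0.002,0.01,0.007,-0.001,0.004,-0.01,-0.002,0.01,0.008,0,0,-0.012,0,0,0,0,0,0,0,0,0,0,0,0,0,0,0]
}}

```text
t: 4.07
eef_pos: [0.4466, -0.0663, 0.1292]
ee_rot: [3.141, 0.005, -2.93]
force: [0.5, 0.6, -0.3]
width: 0.088
```

```bash
python3 - <<'E'
from h import *
np.set_printoptions(precision=4,suppress=True)
delta([.4437,-.0685,.06],.209-np.pi)
E
```

```text
t 4.0667 pos [ 0.4466 -0.0663  0.1292] F [ 0.5432  0.6083 -0.2678] w 0.08799563372085092
dpos [-0.0029 -0.0022 -0.0692] drot [-0.0013  0.0045 -0.0029]
```

Call:
{"method": "apply_moves", "body": {
  "increments": [-0.0015,-0.001,0,-0.001,0.004,-0.003,-0.0014,-0.001,-0.007,0,0,0,0,0,-0.01,0,0,0,0,0,-0.014,0,0,0,0,0,-0.014,0,0,0,0,0,-0.014,0,0,0,0,0,-0.01,0,0,0,0,0,0,0,0,0,0,0,0,0,0,0]
}}

```text
t: 4.82
eef_pos: [0.4451, -0.0683, 0.059]
ee_rot: [3.142, 0.006, -2.932]
force: [-0.2, -0.1, -0.8]
width: 0.0876
```

```bash
python3 - <<'E'
from h import *
np.set_printoptions(precision=4,suppress=True)
delta([.4437,-.0685,.06],.209-np.pi)
cv2.imwrite('pics/crop3.png',cv2.resize(optics.grab_frame('side')[:,:,::-1][190:310,210:370],(800,600),interpolation=2))
E
```

```text
t 4.8167 pos [ 0.4451 -0.0683  0.059 ] F [-0.1868 -0.0753 -0.7944] w 0.08759073435530375
dpos [-0.0014 -0.0002  0.001 ] drot [-0.0013  0.0059 -0.0003]
```

View pics/crop3.png

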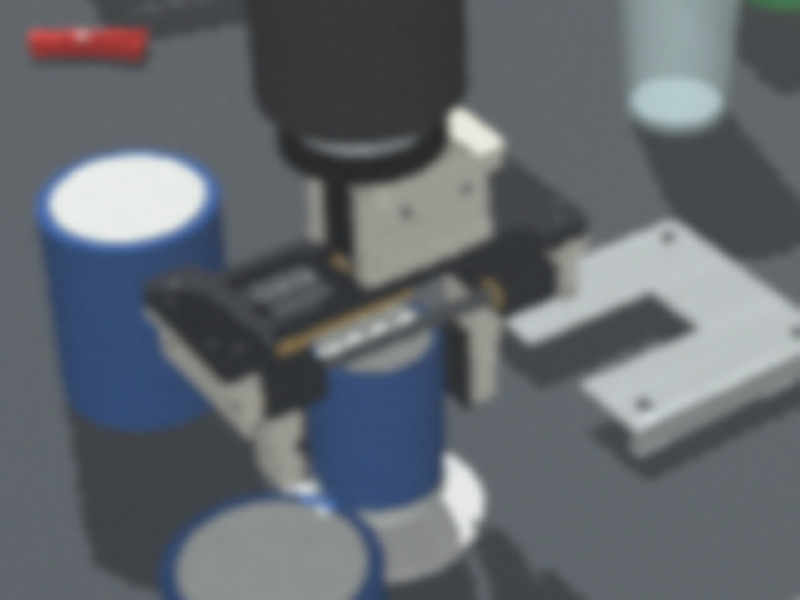

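The fingers straddle the lid about evenly and the body clears its top. I'll close gently, then firm up the grip.

Call:
{"method": "apply_moves", "body": {
  "increments": [0,0,0,0,0,0,0,0,0,0,0,0,0,0,0,0,0,0,0,0,0,0,0,0,0,0,0,0,0,0,0,0,0,0,0,0],
  "hand": 1,
  "force": 8
}}

```text
t: 5.37
eef_pos: [0.4454, -0.0681, 0.0612]
ee_rot: [3.141, 0.009, -2.933]
force: [-0.1, -0.2, -3.8]
width: 0.0662
```

Call:
{"method": "apply_moves", "body": {
  "increments": [0,0,0,0,0,0,0,0,0,0,0,0,0,0,0,0,0,0],
  "hand": 1,
  "force": 55
}}

```text
t: 5.62
eef_pos: [0.4453, -0.0681, 0.0611]
ee_rot: [3.141, 0.009, -2.933]
force: [-0.3, 0.2, -2.7]
width: 0.0651
```

```bash
python3 - <<'E'
from h import *
np.set_printoptions(precision=4,suppress=True)
delta([.4437,-.0685,.06],.209-np.pi);print(arm.get_state()['moment'],arm.get_state()['ee_rot'])
for c in('top','side'):
    im=optics.grab_frame(c);cv2.imwrite(f'pics/{c}4.png',im[:,:,::-1])
E
```

```text
t 5.6167 pos [ 0.4453 -0.0681  0.0611] F [-0.2737  0.1858 -2.6515] w 0.06514734912727797
dpos [-0.0016 -0.0004 -0.0011] drot [-0.0024  0.0086  0.0004]
[-0.0067  0.0201  0.0244] [ 3.141   0.0089 -2.9329]
```

Call:
{"method": "apply_moves", "body": {
  "increments": [0,0,-0.0006,0,0,0,0.003,0.0025,0,0,0,0,0.003,0.0025,0,0,0,0,0.003,0.0025,0,0,0,0,0.003,0.0025,0,0,0,0,0.003,0.0025,0,0,0,0,0.003,0.0025,0,0,0,0,0.003,0.0025,0,0,0,0,0.003,0.0025,0,0,0,0]
}}

```text
t: 6.47
eef_pos: [0.4561, -0.0569, 0.0623]
ee_rot: [-3.133, -0.021, -2.934]
force: [-7.7, -7.3, 11.2]
width: 0.0651
```

Call:
{"method": "apply_moves", "body": {
  "increments": [0,0,0,0,0,0]
}}

```text
t: 6.55
eef_pos: [0.4561, -0.0572, 0.0625]
ee_rot: [-3.133, -0.021, -2.934]
force: [1.0, 0.5, -3.6]
width: 0.0655
```

```bash
python3 - <<'E'
from h import *
np.set_printoptions(precision=4,suppress=True)
s=arm.get_state();print(s['eef_pos'],s['ee_rot'],s['force'],s['moment'],s['qd'])
R1=Ro.from_euler('xyz',[3.141,.0089,-2.9329]);print((R1*Ro.from_euler('xyz',s['ee_rot']).inv()).as_rotvec())
b=optics.grab_frame('side');cv2.imwrite('pics/crop5.png',cv2.resize(b[:,:,::-1][190:310,210:370],(800,600),interpolation=2))
E
```

```text
[ 0.4561 -0.0572  0.0625] [-3.1329 -0.0215 -2.9338] [ 0.9814  0.5201 -3.6197] [ 0.3456 -0.7678 -0.0074] [-0.005  -0.0064 -0.0075  0.0009 -0.0027  0.0031]
[ 0.0154 -0.0278  0.0008]
```

View pics/crop5.png

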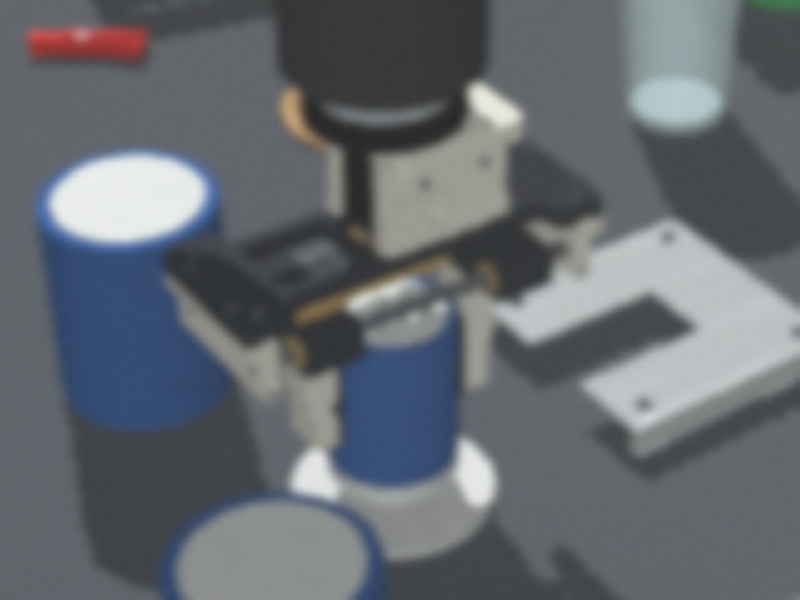

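The tin leans forward about 1.8° with the tool, because rotation errors aren't made up between rows. I'll right it, then slide with the tilt corrected in every row.

Call:
{"method": "apply_moves", "body": {
  "increments": [0,0,-0.0005,0.008,-0.014,0,0,0,-0.0005,0.008,-0.014,0,0,0,0,0,0,0]
}}

```text
t: 6.85
eef_pos: [0.4552, -0.0575, 0.0611]
ee_rot: [3.14, 0.011, -2.934]
force: [0.3, -1.7, -0.1]
width: 0.0656
```

```bash
cat > s.py <<'E'
from h import *
np.set_printoptions(precision=4,suppress=True)
s=arm.get_state();p=s['eef_pos'];print('t',s['t'],p,s['ee_rot'],'F',s['force'],'M',s['moment'])
R1=Ro.from_euler('xyz',[3.141,.0089,-2.9329]);print('rotfix',(R1*Ro.from_euler('xyz',s['ee_rot']).inv()).as_rotvec())
u=np.array([.978,.2075]);n=np.array([-.2075,.978])
print('keeper x,y mm',1000*(u@p[:2]-.5919),1000*(n@p[:2]+.1301),'Fu,Fn',u@s['force'][:2],n@s['force'][:2])
E
python3 s.py
```

```text
t 6.85 [ 0.4552 -0.0575  0.0611] [ 3.1396  0.0106 -2.9335] F [ 0.3329 -1.666  -0.0923] M [-0.3126  0.2048  0.0001]
rotfix [-0.0018  0.0013  0.0006]
keeper x,y mm -158.65801183602363 -20.58996456556608 Fu,Fn -0.020093514169414406 -1.6984272824345061
```

Call:
{"method": "apply_moves", "body": {
  "increments": [0.0025,0.0022,0,0.002,-0.0025,0,0.0025,0.0022,0,0.002,-0.0025,0,0.0025,0.0022,0,0.002,-0.0025,0,0.0025,0.0022,0,0.002,-0.0025,0,0.0025,0.0022,0,0.002,-0.0025,0,0.0025,0.0022,0,0.002,-0.0025,0]
}}

```text
t: 7.35
eef_pos: [0.4622, -0.049, 0.0611]
ee_rot: [3.134, 0.014, -2.933]
force: [-6.4, -6.4, 9.6]
width: 0.0657
```

```bash
python3 s.py
```

```text
t 7.35 [ 0.4622 -0.049   0.0611] [ 3.1343  0.014  -2.9327] F [-6.4154 -6.3824  9.5965] M [-2.7475  2.5771 -0.0268]
rotfix [-0.0076  0.0036 -0.0003]
keeper x,y mm -150.03272062256306 -13.758645766670409 Fu,Fn -7.598582008229446 -4.910825194870599
```

Call:
{"method": "apply_moves", "body": {
  "increments": [0.0025,0.0022,0.0006,-0.001,0.001,0,0.0025,0.0022,0.0006,0.001,-0.001,0,0.0025,0.0022,0.0004,0.001,-0.001,0,0.0025,0.0022,0.0004,0.001,-0.001,0]
}}

```text
t: 7.68
eef_pos: [0.4723, -0.0392, 0.0621]
ee_rot: [3.131, 0.018, -2.934]
force: [-0.4, 0.0, -5.2]
width: 0.0654
```

```bash
python3 s.py
```

```text
t 7.6833 [ 0.4723 -0.0392  0.0621] [ 3.1309  0.0177 -2.9338] F [-0.3861  0.0053 -5.1863] M [-0.0306  0.0326 -0.0292]
rotfix [-0.0117  0.0065  0.0008]
keeper x,y mm -138.15143303596517 -6.271143167414339 Fu,Fn -0.3765021914237979 0.08528180453035887
```

Call:
{"method": "apply_moves", "body": {
  "increments": [0,0,-0.0006,-0.006,0.003,0,0.002,0.001,-0.0004,-0.006,0.003,0,0.0025,0.0012,0,0.001,-0.001,0,0.0025,0.0012,0,0.001,-0.001,0,0.0025,0.0012,0,0.001,-0.001,0]
}}

```text
t: 8.1
eef_pos: [0.4749, -0.0377, 0.0615]
ee_rot: [-3.139, -0.005, -2.933]
force: [-9.7, -3.6, 10.9]
width: 0.0651
```

```bash
python3 s.py
```

```text
t 8.1 [ 0.4749 -0.0377  0.0615] [-3.139  -0.0045 -2.9333] F [-9.728  -3.5898 10.9069] M [-1.41    3.2837 -0.0679]
rotfix [ 0.0059 -0.0125  0.0005]
keeper x,y mm -135.22001140060746 -5.275151016792934 Fu,Fn -10.258863692448571 -1.492263700948059
```

Call:
{"method": "apply_moves", "body": {
  "increments": [0,0,0,0.005,-0.011,0,0.0027,0.0013,0.0003,0.0011,-0.0022,0,0.0027,0.0013,0.0002,0.0011,-0.0022,0,0.0027,0.0013,0.0002,0.0011,-0.0022,0,0.0027,0.0013,0.0002,0.0011,-0.0022,0]
}}

```text
t: 8.52
eef_pos: [0.4866, -0.0317, 0.0621]
ee_rot: [3.139, 0.017, -2.933]
force: [0.3, -0.3, -4.4]
width: 0.0655
```

```bash
python3 s.py
```

```text
t 8.5167 [ 0.4866 -0.0317  0.0621] [ 3.1395  0.0173 -2.9332] F [ 0.2552 -0.2502 -4.4482] M [ 0.0291  0.0801 -0.0122]
rotfix [-0.0033  0.0079  0.0003]
keeper x,y mm -122.59547322063935 -1.868975737743167 Fu,Fn 0.19769105066365633 -0.29762940625577466
```

Call:
{"method": "apply_moves", "body": {
  "increments": [0.001,0.0005,-0.0004,-0.002,0.005,0,0.0023,0.0012,-0.0002,0.0006,-0.0015,0,0.0023,0.0012,0.0001,0.001,-0.0022,0,0.0023,0.0012,0.0001,0.001,-0.0022,0,0,0,0,0,0,0]
}}

```text
t: 8.93
eef_pos: [0.4951, -0.0272, 0.0613]
ee_rot: [3.14, 0.015, -2.932]
force: [-0.8, 0.7, -0.2]
width: 0.0658
```

```bash
python3 s.py; python3 - <<'E'
from h import *
for c in('top','side'): cv2.imwrite(f'pics/{c}6.png',optics.grab_frame(c)[:,:,::-1])
a=cv2.imread('pics/top6.png')[200:320,280:400];b=cv2.imread('pics/side6.png')[200:320,240:360]
cv2.imwrite('pics/crop6.png',np.hstack([cv2.resize(x,(400,400),interpolation=2) for x in(a,b)]))
E
```

```text
t 8.9333 [ 0.4951 -0.0272  0.0613] [ 3.14    0.015  -2.9324] F [-0.8103  0.7326 -0.1691] M [0.0129 0.602  0.0154]
rotfix [-0.0023  0.0058 -0.0005]
keeper x,y mm -113.3555017659889 0.7633834598845812 Fu,Fn -0.6404672637607608 0.8845718793194152
```

View pics/crop6.png

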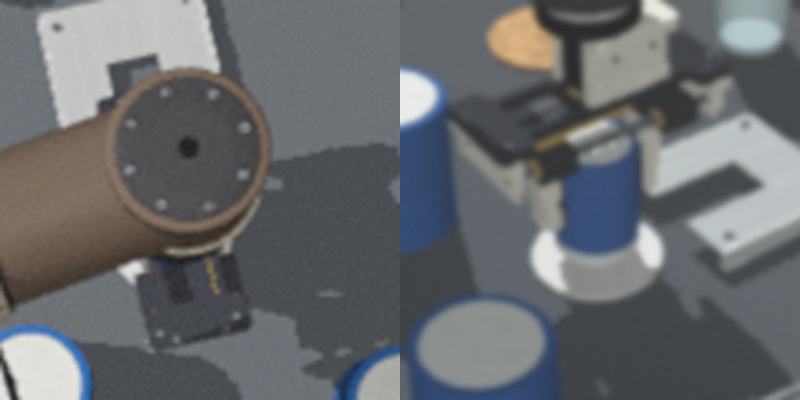

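Call:
{"method": "apply_moves", "body": {
  "increments": [0.0026,0.0002,0,-0.001,0.002,0,0.003,0.0002,0,0.0003,-0.001,0,0.0029,0.0006,0.0001,0.0004,-0.002,0,0.0029,0.0006,0.0001,0.0004,-0.002,0,0.0029,0.0006,0.0001,0.0004,-0.002,0,0.0029,0.0006,0.0001,0.0004,-0.002,0]
}}

```text
t: 9.53
eef_pos: [0.512, -0.0247, 0.0614]
ee_rot: [3.14, 0.021, -2.933]
force: [-4.4, -0.9, 0.4]
width: 0.0653
```

```bash
python3 s.py
```

```text
t 9.5333 [ 0.512  -0.0247  0.0614] [ 3.1402  0.0206 -2.9335] F [-4.3811 -0.8837  0.378 ] M [-0.3382  1.8971  0.0018]
rotfix [-0.0032  0.0112  0.0006]
keeper x,y mm -96.27998605035759 -0.332689987884105 Fu,Fn -4.468093232014283 0.04483059833915737
```

Call:
{"method": "apply_moves", "body": {
  "increments": [0.0025,0.0007,0,-0.001,0.004,0,0.0029,0.0006,0,0,0,0,0.0029,0.0006,0.0001,0.0003,-0.0014,0,0.0029,0.0006,0.0001,0.0003,-0.0016,0,0.0029,0.0006,0.0001,0.0003,-0.0016,0,0.0029,0.0006,0.0001,0.0003,-0.0016,0]
}}

```text
t: 10.03
eef_pos: [0.5316, -0.0204, 0.0617]
ee_rot: [3.14, 0.024, -2.933]
force: [-2.7, -0.7, -0.2]
width: 0.0653
```

```bash
python3 s.py
```

```text
t 10.0333 [ 0.5316 -0.0204  0.0617] [ 3.1404  0.0241 -2.9335] F [-2.657  -0.7477 -0.1672] M [-0.1923  1.2167  0.0067]
rotfix [-0.0037  0.0147  0.0006]
keeper x,y mm -76.20658107130185 -0.15549724176638913 Fu,Fn -2.7537259980087088 -0.1798880404657116
```

Call:
{"method": "apply_moves", "body": {
  "increments": [0.0025,0.0006,-0.0002,-0.001,0.005,0,0.0029,0.0006,-0.0001,0,0.002,0,0.0029,0.0006,0,0.0003,-0.001,0,0.0029,0.0006,0,0.0003,-0.0013,0,0.0029,0.0006,0,0.0003,-0.0013,0,0.0025,0.0005,0,0.0003,-0.0013,0]
}}

```text
t: 10.53
eef_pos: [0.5483, -0.0171, 0.0613]
ee_rot: [3.14, 0.018, -2.934]
force: [-5.3, -1.0, 4.6]
width: 0.0653
```

```bash
python3 s.py
```

```text
t 10.5333 [ 0.5483 -0.0171  0.0613] [ 3.1402  0.0179 -2.9335] F [-5.2838 -1.0037  4.6432] M [-0.374   2.7207 -0.0461]
rotfix [-0.0026  0.0086  0.0006]
keeper x,y mm -59.18354845941054 -0.44035990563867644 Fu,Fn -5.375847432322774 0.11480438367458268
```

Call:
{"method": "apply_moves", "body": {
  "increments": [0.0024,0.0008,0.0002,0,0.002,0,0.0024,0.0008,0.0001,0.0002,-0.001,0,0.0024,0.0005,0.0001,0.0003,-0.0014,0,0.0024,0.0005,0,0.0003,-0.0014,0,0.0022,0.0005,0,0.0003,-0.0014,0,0.002,0.0004,0,0.0003,-0.0014,0]
}}

```text
t: 11.03
eef_pos: [0.5646, -0.013, 0.0616]
ee_rot: [3.14, 0.025, -2.934]
force: [-4.5, -1.4, 1.7]
width: 0.0652
```

```bash
python3 s.py
```

```text
t 11.0333 [ 0.5646 -0.013   0.0616] [ 3.1395  0.0251 -2.9336] F [-4.4963 -1.4155  1.6928] M [-0.371   2.2604 -0.0215]
rotfix [-0.0048  0.0156  0.0006]
keeper x,y mm -42.457338232870676 0.278797907440842 Fu,Fn -4.691099240624203 -0.4514019280426851
```

Call:
{"method": "apply_moves", "body": {
  "increments": [0.0016,0.0003,-0.0002,-0.002,0.006,0,0.0018,0.0003,-0.0001,-0.001,0.003,0,0.0018,0.0004,0,0,0,0,0.0018,0.0004,0,0.0003,-0.001,0,0.0018,0.0004,0,0.0003,-0.001,0,0.0018,0.0004,0,0.0003,-0.001,0]
}}

```text
t: 11.53
eef_pos: [0.5754, -0.0109, 0.0613]
ee_rot: [3.141, 0.016, -2.934]
force: [-3.2, -0.3, 0.9]
width: 0.0651
```

```bash
python3 s.py
```

```text
t 11.5333 [ 0.5754 -0.0109  0.0613] [ 3.1407  0.0162 -2.9336] F [-3.19   -0.3113  0.93  ] M [-0.319   1.9474 -0.0418]
rotfix [-0.0018  0.0071  0.0007]
keeper x,y mm -31.44330163360842 0.07008538789290975 Fu,Fn -3.1844104324089355 0.35752218269384256
```

Call:
{"method": "apply_moves", "body": {
  "increments": [0.0016,0.0003,0,0,0.001,0,0.0016,0.0003,0,0.0002,-0.0006,0,0.0016,0.0003,0,0.0002,-0.001,0,0.0016,0.0003,0,0.0002,-0.001,0,0.0016,0.0003,0,0.0002,-0.001,0,0.0016,0.0003,0,0.0002,-0.001,0]
}}

```text
t: 12.03
eef_pos: [0.585, -0.0093, 0.0613]
ee_rot: [3.141, 0.019, -2.934]
force: [-5.9, -1.6, 2.1]
width: 0.0655
```

```bash
python3 s.py
```

```text
t 12.0333 [ 0.585  -0.0093  0.0613] [ 3.1406  0.0186 -2.9338] F [-5.8842 -1.5527  2.1205] M [-0.3465  2.3434 -0.0109]
rotfix [-0.0024  0.0094  0.0009]
keeper x,y mm -21.654596681795258 -0.39124944171309295 Fu,Fn -6.076910949012407 -0.2975715387140503
```

Call:
{"method": "apply_moves", "body": {
  "increments": [0.0012,0.0004,0,0,0.002,0,0.0012,0.0004,0,0,0,0,0.0012,0.0003,0,0.0002,-0.0008,0,0.0012,0.0003,0,0.0002,-0.0008,0,0.0012,0.0003,0,0.0002,-0.0008,0]
}}

```text
t: 12.45
eef_pos: [0.5917, -0.0075, 0.0613]
ee_rot: [3.14, 0.019, -2.934]
force: [-4.5, -0.9, 2.5]
width: 0.0653
```

```bash
python3 s.py
```

```text
t 12.45 [ 0.5917 -0.0075  0.0613] [ 3.1402  0.0191 -2.9337] F [-4.5097 -0.9176  2.5303] M [-0.4747  2.4508  0.0161]
rotfix [-0.0029  0.0098  0.0008]
keeper x,y mm -14.757194558682517 -0.054799725757254114 Fu,Fn -4.600901829223963 0.038316470851635254
```

Call:
{"method": "apply_moves", "body": {
  "increments": [0.0012,0.0003,0,0,0.001,0,0.0012,0.0002,0,0.0001,-0.0004,0,0.0012,0.0002,0,0.0002,-0.0008,0,0.0012,0.0003,0,0.0002,-0.0008,0]
}}

```text
t: 12.78
eef_pos: [0.5967, -0.0066, 0.0614]
ee_rot: [3.14, 0.02, -2.934]
force: [-4.1, -1.7, 2.1]
width: 0.0652
```

Call:
{"method": "apply_moves", "body": {
  "increments": [0.0012,0.0003,0,0,0,0,0.0012,0.0002,0,0.0001,-0.0004,0,0.0012,0.0002,0,0.0002,-0.0006,0]
}}

```text
t: 13.03
eef_pos: [0.6003, -0.0059, 0.0614]
ee_rot: [3.14, 0.02, -2.934]
force: [-4.8, -0.7, 2.6]
width: 0.0652
```

```bash
python3 s.py
```

```text
t 13.0333 [ 0.6003 -0.0059  0.0614] [ 3.1399  0.0202 -2.9338] F [-4.8452 -0.6721  2.5601] M [-0.4666  2.299  -0.0049]
rotfix [-0.0034  0.0109  0.0009]
keeper x,y mm -6.009684581065211 -0.21900998268944982 Fu,Fn -4.878092210478881 0.3480303894319403
```

Call:
{"method": "apply_moves", "body": {
  "increments": [0.0012,0.0003,0,0,0.001,0,0.0012,0.0003,0,0,0,0,0.0012,0.0003,0,0.0002,-0.0006,0]
}}

```text
t: 13.28
eef_pos: [0.6045, -0.0049, 0.0614]
ee_rot: [3.14, 0.02, -2.934]
force: [-5.5, -0.6, 2.0]
width: 0.0651
```

Call:
{"method": "apply_moves", "body": {
  "increments": [0.0012,0.0003,0,0,0,0,0.0012,0.0002,0,0.0001,-0.0004,0,0.0012,0.0002,0,0.0002,-0.0006,0]
}}

```text
t: 13.53
eef_pos: [0.6082, -0.0042, 0.0614]
ee_rot: [3.14, 0.021, -2.934]
force: [-5.4, -1.7, 2.4]
width: 0.0653
```

```bash
python3 s.py
```

```text
t 13.5333 [ 0.6082 -0.0042  0.0614] [ 3.1396  0.0206 -2.9338] F [-5.3762 -1.6753  2.3856] M [-0.4735  2.4683 -0.0268]
rotfix [-0.0038  0.0111  0.0009]
keeper x,y mm 2.0160987931076013 -0.19307799388199043 Fu,Fn -5.605520990545811 -0.522933024762708
```

Call:
{"method": "apply_moves", "body": {
  "increments": [0.0012,0.0003,0,0,0.001,0,0.0012,0.0003,0,0,0,0,0.0012,0.0003,0,0.0002,-0.0006,0]
}}

```text
t: 13.78
eef_pos: [0.6092, -0.004, 0.0612]
ee_rot: [3.139, 0.015, -2.934]
force: [-9.9, -0.8, 7.1]
width: 0.0652
```

Call:
{"method": "apply_moves", "body": {
  "increments": [0.0012,0.0003,0,0,0,0,0.0012,0.0002,0,0.0001,-0.0004,0,0.0012,0.0002,0,0.0002,-0.0006,0]
}}

```text
t: 14.03
eef_pos: [0.6094, -0.0041, 0.0612]
ee_rot: [3.139, 0.01, -2.935]
force: [-10.1, -0.2, 6.1]
width: 0.0656
```

```bash
python3 s.py
```

```text
t 14.0333 [ 0.6094 -0.0041  0.0612] [ 3.1389  0.0097 -2.9352] F [-10.0947  -0.2272   6.0855] M [-0.146   3.6609  0.0664]
rotfix [-0.0022  0.0003  0.0023]
keeper x,y mm 3.2633350806502426 -0.3269266394699266 Fu,Fn -9.919774595439934 1.8724706868238696
```

Contact at x≈+3 mm. I'll press more firmly, keeping the tin upright and staying well under 45 N, to confirm it is the stop.

Call:
{"method": "apply_moves", "body": {
  "increments": [0.0016,0.0005,0,0.0005,-0.002,0,0.002,0.0006,0,0.0005,-0.0025,0,0.0024,0.0006,0,0.0006,-0.003,0]
}}

```text
t: 14.28
eef_pos: [0.6099, -0.004, 0.0612]
ee_rot: [3.139, 0.007, -2.936]
force: [-14.3, -1.1, 9.0]
width: 0.0652
```

Call:
{"method": "apply_moves", "body": {
  "increments": [0.003,0.0007,0,0.0008,-0.0038,0,0.0034,0.0007,0,0.0008,-0.0042,0]
}}

```text
t: 14.45
eef_pos: [0.6103, -0.0041, 0.0613]
ee_rot: [3.139, 0.004, -2.937]
force: [-19.3, -0.2, 15.0]
width: 0.0655
```

```bash
python3 s.py
```

```text
t 14.45 [ 0.6103 -0.0041  0.0613] [ 3.139   0.0043 -2.9374] F [-19.2716  -0.213   15.0299] M [0.0937 6.9809 0.0862]
rotfix [-0.0011 -0.0049  0.0045]
keeper x,y mm 4.122999759373913 -0.5106810905123327 Fu,Fn -18.891849251398682 3.7905796878565723
```

Call:
{"method": "apply_moves", "body": {
  "increments": [0.0005,0.0015,0,0,0,0.001,0.0008,0.002,0,0.0003,-0.001,0.001,0.0012,0.0022,0,0.0003,-0.0015,0.001]
}}

```text
t: 14.7
eef_pos: [0.6097, -0.0016, 0.0617]
ee_rot: [3.141, 0.001, -2.936]
force: [-9.0, -12.6, 6.4]
width: 0.0654
```

```bash
python3 s.py
```

```text
t 14.7 [ 0.6097 -0.0016  0.0617] [ 3.1414  0.0007 -2.9356] F [ -8.9561 -12.5981   6.4347] M [-4.5842  3.1083 -0.2401]
rotfix [ 0.0021 -0.0079  0.0027]
keeper x,y mm 4.0888540572170395 2.0486752793641427 Fu,Fn -11.37320106654009 -10.462537789441274
```

Call:
{"method": "apply_moves", "body": {
  "increments": [0.0024,0.0005,0,0.0005,-0.003,0,0.0028,0.0006,0,0.0006,-0.003,0]
}}

```text
t: 14.87
eef_pos: [0.6104, -0.0029, 0.0615]
ee_rot: [-3.14, -0.002, -2.937]
force: [-17.3, 0.6, 14.7]
width: 0.0651
```

```bash
python3 s.py
```

```text
t 14.8667 [ 0.6104 -0.0029  0.0615] [-3.1403 -0.0021 -2.9372] F [-17.2743   0.5514  14.6851] M [0.4808 6.3669 0.0404]
rotfix [ 0.0041 -0.0104  0.0043]
keeper x,y mm 4.4540742825379676 0.5644278923634949 Fu,Fn -16.779867617094123 4.123671294724235
```

The depth holds over a 2.5 mm sideways probe, so this is the stop and not a guide flare. One more firm push while righting the lean, then I'll release the pressure.

Call:
{"method": "apply_moves", "body": {
  "increments": [0.002,0.0003,0,0.003,-0.008,0,0.003,0.0006,0,0.0015,-0.007,0,0.0036,0.0008,0,0.001,-0.007,0,0.004,0.0008,0,0.001,-0.007,0]
}}

```text
t: 15.2
eef_pos: [0.6102, -0.0031, 0.0612]
ee_rot: [3.141, 0.005, -2.94]
force: [-19.8, -0.0, 16.7]
width: 0.0652
```

```bash
python3 s.py
```

```text
t 15.2 [ 0.6102 -0.0031  0.0612] [ 3.1412  0.0048 -2.94  ] F [-19.773   -0.026   16.6963] M [0.166  7.6072 0.1281]
rotfix [ 0.001  -0.0039  0.0071]
keeper x,y mm 4.198788672529097 0.5057499131872756 Fu,Fn -19.34343373938512 4.077488234878205
```

Call:
{"method": "apply_moves", "body": {
  "increments": [0,0,0,0.001,-0.003,0.003,0,0,0,0,0,0.002,0,0,0.0005,0,0,0]
}}

```text
t: 15.45
eef_pos: [0.6094, -0.0028, 0.0614]
ee_rot: [3.14, 0.008, -2.935]
force: [-1.7, -1.8, -5.2]
width: 0.0652
```

```bash
python3 s.py
```

```text
t 15.45 [ 0.6094 -0.0028  0.0614] [ 3.14    0.0081 -2.9353] F [-1.7258 -1.8378 -5.2167] M [-0.5848  1.0731 -0.0961]
rotfix [-0.0008 -0.001   0.0024]
keeper x,y mm 3.527048951318945 0.8745528581173001 Fu,Fn -2.0692180174541526 -1.4392760317703495
```

Call:
{"method": "apply_moves", "body": {
  "increments": [0,0,0.001,0,0,0,0,0,0.0015,0,0,0,0,0,0.002,0,0,0,0,0,0.002,0,0,0]
}}

```text
t: 15.78
eef_pos: [0.6092, -0.0025, 0.0653]
ee_rot: [3.139, 0.006, -2.937]
force: [-1.3, 0.1, -11.9]
width: 0.065
```

```bash
python3 s.py
```

```text
t 15.7833 [ 0.6092 -0.0025  0.0653] [ 3.139   0.006  -2.9366] F [ -1.2755   0.0809 -11.926 ] M [-0.2328  0.3242  0.0109]
rotfix [-0.0013 -0.0032  0.0037]
keeper x,y mm 3.3869043084282513 1.2472926745643598 Fu,Fn -1.2306057098460745 0.3438104285824844
```

The pull has passed the tin's own weight (−12 N), so the hooks are holding. I'll keep drawing the lid up.

Call:
{"method": "apply_moves", "body": {
  "increments": [0,-0.0003,0.003,0,0,0,0,0,0.0035,0,0,0,0,0,0.0035,0,0,0,0,0,0.0035,0,0,0,0,0,0.0035,0,0,0]
}}

```text
t: 16.2
eef_pos: [0.6092, -0.0025, 0.0815]
ee_rot: [3.138, 0.005, -2.937]
force: [-1.3, -0.9, -12.2]
width: 0.0651
```

```bash
python3 s.py; python3 - <<'E'
from h import *
b=optics.grab_frame('side');cv2.imwrite('pics/crop7.png',cv2.resize(b[:,:,::-1][160:310,260:420],(640,600),interpolation=2))
E
```

```text
t 16.2 [ 0.6092 -0.0025  0.0815] [ 3.1384  0.0045 -2.9373] F [ -1.3147  -0.9064 -12.1976] M [-0.2778  0.1048 -0.0514]
rotfix [-0.0016 -0.0048  0.0044]
keeper x,y mm 3.3424710670468816 1.2673225160007295 Fu,Fn -1.4738061636721076 -0.6136296229012661
```

View pics/crop7.png

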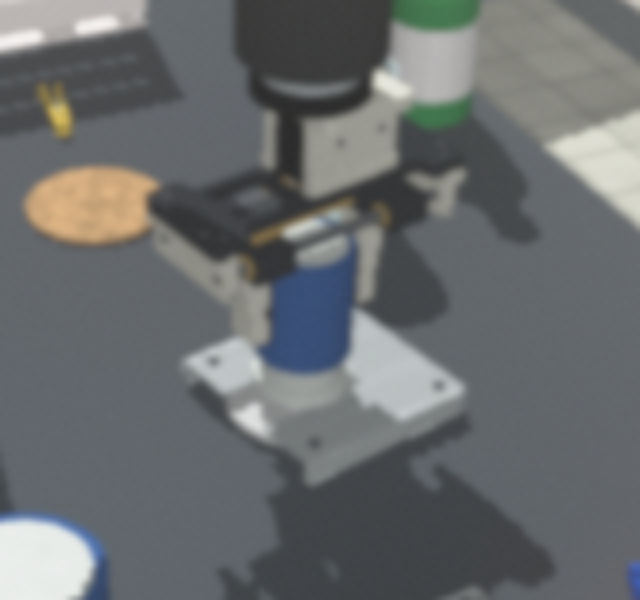

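The lid is up about 20 mm, with the white neck showing and the base held in the bracket.

Call:
{"method": "apply_moves", "body": {
  "increments": [0,0,0.0035,0,0.001,0.001,0,0,0.0035,0,0,0,0,0,0.0035,0,0,0,0,0,0.0035,0,0,0,0,0,0.0035,0,0,0,0,0,0.0035,0,0,0,0,0,0.0035,0,0,0]
}}

```text
t: 16.83
eef_pos: [0.6094, -0.0025, 0.1095]
ee_rot: [3.138, 0.005, -2.936]
force: [-0.3, -1.9, -11.7]
width: 0.0654
```

Call:
{"method": "apply_moves", "body": {
  "increments": [0,0,0.003,0,0,0,0,0,0.003,0,0,0,0,0,0.003,0,0,0,0,0,0.003,0,0,0,0,0,0.003,0,0,0]
}}

```text
t: 17.25
eef_pos: [0.6141, -0.0019, 0.1319]
ee_rot: [3.14, 0.016, -2.934]
force: [-0.4, 0.4, -0.5]
width: 0.0652
```

```bash
python3 s.py
```

```text
t 17.25 [ 0.6141 -0.0019  0.1319] [ 3.1398  0.0161 -2.9338] F [-0.4423  0.3648 -0.5384] M [ 0.0277  0.0176 -0.0386]
rotfix [-0.0027  0.0068  0.0009]
keeper x,y mm 8.281050972161918 0.8109480920576728 Fu,Fn -0.35686309742474737 0.44858129117950507
```

Call:
{"method": "apply_moves", "body": {
  "increments": [-0.001,0,0.006,0,0,0,-0.001,0,0.008,0,0,0,0,0,0.012,0,0,0,0,0,0.02,0,0,0,0,0,0.02,0,0,0,0,0,0,0,0,0]
}}

```text
t: 17.75
eef_pos: [0.6141, -0.0016, 0.2068]
ee_rot: [3.141, 0.023, -2.932]
force: [0.4, -0.9, -0.6]
width: 0.0657
```

```bash
python3 s.py; python3 - <<'E'
from h import *
b=optics.grab_frame('side');cv2.imwrite('pics/crop8.png',cv2.resize(b[:,:,::-1][100:310,240:440],(570,600),interpolation=2))
E
```

```text
t 17.75 [ 0.6141 -0.0016  0.2068] [ 3.1409  0.023  -2.9324] F [ 0.4023 -0.8942 -0.6013] M [ 0.0559 -0.1296  0.0027]
rotfix [-0.003   0.0138 -0.0005]
keeper x,y mm 8.323574251507093 1.1400318047410096 Fu,Fn 0.20791955359046274 -0.9580069052890168
```

View pics/crop8.png

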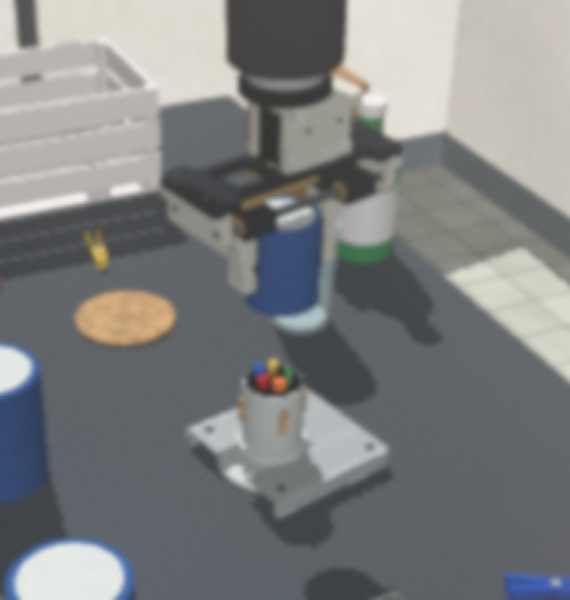

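The lid is off and clear, and the open tin with its pegs stands in the bracket. Now I'll carry the lid to the mat.

Call:
{"method": "apply_moves", "body": {
  "increments": [-0.001,0.008,0,-0.001,0.006,0,-0.002,0.016,0,-0.001,0.006,0,-0.0035,0.023,0,0,0,0,-0.0035,0.023,0,0,0,0,-0.0035,0.023,0,0,0,0,-0.0035,0.023,0,0,0,0,-0.0035,0.023,0,0,0,0,-0.0035,0.023,0,0,0,0,-0.0035,0.023,0,0,0,0,-0.0035,0.023,0,0,0,0,-0.0035,0.023,0,0,0,0,-0.003,0.018,0,0,0,0,-0.001,0.01,0,0,0,0,0,0,0,0,0,0]
}}

```text
t: 18.97
eef_pos: [0.565, 0.273, 0.1969]
ee_rot: [-3.14, -0.007, -2.936]
force: [0.5, -0.3, -2.6]
width: 0.0651
```

```bash
python3 - <<'E'
from h import *
np.set_printoptions(precision=4,suppress=True)
delta([.5712,.2899,.0385],-2.9329)
im=cv2.imread('pics/side0.png');hsv=cv2.cvtColor(im,cv2.COLOR_BGR2HSV)
m=((hsv[...,1]>70)&(hsv[...,2]>90)&(hsv[...,0]<30)).astype(np.uint8);m[:195]=0;m[230:]=0;m[:,:255]=0;m[:,310:]=0
c=max(cv2.findContours(m,0,1)[0],key=cv2.contourArea)[:,0]
P=np.array([at('side',p,.005)[:2] for p in c.astype(float)]);print('side mat',(P.max(0)+P.min(0))/2,np.ptp(P,axis=0))
E
```

```text
t 18.9667 pos [0.565  0.273  0.1969] F [ 0.5009 -0.2956 -2.5561] w 0.06512602278452059
dpos [ 0.0062  0.0169 -0.1584] drot [ 0.0031 -0.0061  0.0031]
side mat [0.5687 0.2837] [0.1087 0.113 ]
```

Call:
{"method": "apply_moves", "body": {
  "increments": [0.002,0.005,0,0.002,-0.003,0.0015,0.002,0.005,-0.01,0.001,-0.003,0.0015,0.0018,0.005,-0.015,0,0,0,0,0,-0.02,0,0,0,0,0,-0.02,0,0,0,0,0,-0.02,0,0,0,0,0,-0.02,0,0,0,0,0,-0.015,0,0,0,0,0,-0.01,0,0,0,0,0,-0.005,0,0,0,0,0,0,0,0,0]
}}

```text
t: 19.88
eef_pos: [0.572, 0.2833, 0.0498]
ee_rot: [-3.14, -0.001, -2.939]
force: [-0.5, -0.5, -1.2]
width: 0.0653
```

```bash
python3 - <<'E'
from h import *
np.set_printoptions(precision=4,suppress=True)
delta([.5708,.2885,.0385],-2.9329)
E
```

```text
t 19.8833 pos [0.572  0.2833 0.0498] F [-0.5073 -0.4997 -1.1763] w 0.0653016189229642
dpos [-0.0012  0.0052 -0.0113] drot [ 0.0016 -0.0007  0.0062]
```

Call:
{"method": "apply_moves", "body": {
  "increments": [-0.0006,0.003,0,0.0015,0,0.003,-0.0006,0.0024,0,0,0,0.002,0,0,-0.003,0,0,0,0,0,-0.003,0,0,0,0,0,-0.002,0,0,0,0,0,-0.001,0,0,0,0,0,0,0,0,0]
}}

```text
t: 20.47
eef_pos: [0.573, 0.2908, 0.0439]
ee_rot: [3.138, 0.005, -2.933]
force: [0.1, -0.8, -1.4]
width: 0.0652
```

Call:
{"method": "apply_moves", "body": {
  "increments": [0,0,-0.0008,0,0,0,0,0,-0.0008,0,0,0]
}}

```text
t: 20.63
eef_pos: [0.5732, 0.291, 0.0427]
ee_rot: [3.138, 0.006, -2.933]
force: [0.5, -0.7, -1.3]
width: 0.0655
```

```bash
python3 - <<'E'
from h import *
np.set_printoptions(precision=4,suppress=True)
delta([.5708,.2885,.0385],-2.9329)
E
```

```text
t 20.6333 pos [0.5732 0.291  0.0427] F [ 0.4523 -0.71   -1.2523] w 0.06551178707643682
dpos [-0.0024 -0.0025 -0.0042] drot [-0.0047  0.0051  0.0001]
```

Centred to within 3 mm. I'll trim the position and lower to contact.

Call:
{"method": "apply_moves", "body": {
  "increments": [-0.002,-0.001,-0.001,-0.002,0.003,0,0,0,-0.0012,-0.002,0.002,0,0,0,-0.001,0,0,0,0,0,0,0,0,0]
}}

```text
t: 20.97
eef_pos: [0.5709, 0.2898, 0.0391]
ee_rot: [3.141, -0.0, -2.933]
force: [0.0, -0.1, -1.7]
width: 0.0655
```

Call:
{"method": "apply_moves", "body": {
  "increments": [0,0,-0.0006,0,0,0,0,0,-0.0006,0,0,0]
}}

```text
t: 21.13
eef_pos: [0.571, 0.2898, 0.0383]
ee_rot: [3.141, -0.0, -2.933]
force: [-3.2, -0.2, 7.9]
width: 0.0653
```

```bash
python3 - <<'E'
from h import *
np.set_printoptions(precision=4,suppress=True)
delta([.5708,.2885,.0385],-2.9329)
E
```

```text
t 21.1333 pos [0.571  0.2898 0.0383] F [-3.1847 -0.2152  7.9237] w 0.06527194448950331
dpos [-0.0002 -0.0013  0.0002] drot [-0.0002 -0.0003  0.    ]
```

Contact at 8 N. I'll relax, open and retreat straight up.

Call:
{"method": "apply_moves", "body": {
  "increments": [0,0,0,0,0,0,0,0,0,0,0,0],
  "force": 8
}}

```text
t: 21.3
eef_pos: [0.571, 0.2899, 0.0383]
ee_rot: [3.141, -0.0, -2.933]
force: [0.3, -0.7, -1.0]
width: 0.0662
```

Call:
{"method": "apply_moves", "body": {
  "increments": [0,0,0,0,0,0,0,0,0,0,0,0,0,0,0,0,0,0,0,0,0,0,0,0,0,0,0,0,0,0],
  "hand": 0
}}

```text
t: 21.72
eef_pos: [0.5715, 0.2902, 0.0387]
ee_rot: [3.141, 0.001, -2.933]
force: [0.6, -0.3, 0.7]
width: 0.0869
```

Call:
{"method": "apply_moves", "body": {
  "increments": [0,0,0.005,0,0,0,0,0,0.008,0,0,0,0,0,0.012,0,0,0,0,0,0.015,0,0,0,0,0,0.02,0,0,0,0,0,0.02,0,0,0,0,0,0.02,0,0,0,0,0,0.025,0,0,0,0,0,0.025,0,0,0,-0.02,0,0.02,0,0,0,-0.03,0,0,0,0,0,-0.03,0,0,0,0,0,-0.03,0,0,0,0,0,-0.03,0,0,0,0,0,0,0,0,0,0,0]
}}

```text
t: 22.97
eef_pos: [0.4275, 0.2875, 0.2274]
ee_rot: [3.137, 0.008, -2.937]
force: [-0.1, -0.2, -0.5]
width: 0.0873
```

```bash
python3 - <<'E'
from h import *
s=arm.get_state();print(s['t'],s['eef_pos'],s['width'],s['force'])
ims=[optics.grab_frame(c)[:,:,::-1] for c in('top','side')]
for n,i in zip(('top9','side9'),ims): cv2.imwrite(f'pics/{n}.png',i)
a=ims[0][150:330,150:450];b=ims[1][100:310,220:420]
cv2.imwrite('pics/c9.png',np.hstack([cv2.resize(a,(480,400),interpolation=2),cv2.resize(b,(320,400),interpolation=2)]))
E
```

```text
22.9667 [0.42747248 0.28754065 0.22737399] 0.08727272802991122 [-0.0592795  -0.23557752 -0.47574476]
```

View pics/c9.png

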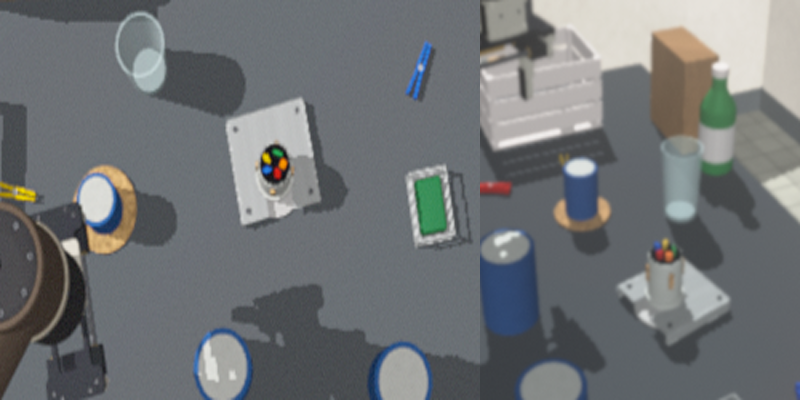

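The top view shows the lid upright on the mat, the open tin in the bracket and the bystanders unmoved. One numeric check before I hand in.

```bash
cat > f.py <<'E'
from m import circ,blob,np,cv2,at
im=cv2.imread('pics/top9.png');h=cv2.cvtColor(im,cv2.COLOR_BGR2HSV)
w=((h[...,1]<45)&(h[...,2]>180)).astype(np.uint8)
print('LID disc',circ(blob(w,(172,218,205,262)),.085),'mat .5712 .2899')
d=((h[...,2]<60)|(h[...,1]>120)).astype(np.uint8)
c=circ(blob(d,(240,198,264,234)),.095);e=c[:2]-[.6059,-.0039];print('PEG TOP keeper frame',c,e@[.978,.2075],e@[-.2075,.978])
E
python3 f.py | grep -E 'LID|PEG'
```

```text
LID disc [0.5712 0.288  0.0282] mat .5712 .2899Traceback (most recent call last):
  File "f.py", line 6, in <module>
    c=circ(blob(d,(240,198,264,234)),.095);e=c[:2]-[.6059,-.0039];print('PEG TOP keeper frame',c,e@[.978,.2075],e@[-.2075,.978])
           ~~~~^^^^^^^^^^^^^^^^^^^^^
  File "m.py", line 7, in blob
    cs,_=cv2.findContours(m,cv2.RETR_EXTERNAL,cv2.CHAIN_APPROX_NONE); return max(cs,key=cv2.contourArea)[:,0]
                                                                             ~~~^^^^^^^^^^^^^^^^^^^^^^^^
ValueError: max() iterable argument is empty
```

```bash
sed -i 's/(240,198,264,234)/(312,213,332,234)/' f.py; python3 f.py | grep -E 'LID|PEG'
```

```text
LID disc [0.5712 0.288  0.0282] mat .5712 .2899
PEG TOP keeper frame [ 0.6075 -0.0033  0.0223] 0.0017009258285082443 0.00026516164589563356
```

```bash
python3 -c "
from station import arm
print(arm.job_done(), arm.get_state()['t'])"
```

```text
the job is handed in; nothing more can be done
the job is handed in; nothing more can be done
```

The job is handed in, at about 23 s on the clock. The lid sits open side down on the cork mat, and the open tin stands in the bracket.

**How it went**
- I gripped the small lid from above and slid the tin along the bracket's line. It came against the stop at x ≈ +3 to +4 mm. I pressed with about 19 N, and a 2.5 mm sideways probe did not change the depth.
- The lid came straight up at about 12 N, more than the tin weighs, with the hooks holding the base.
- I lowered the lid to contact with the mat before letting go.

**Last checks**
- **Lid:** it is about 2 mm off the mat's centre.
- **Tin:** the open tin stands upright in the bracket, on its middle line to 0.3 mm. The camera puts it at x ≈ +1.7 mm, about 2 mm short of where I felt the stop. That is within camera error, but it could also be a small move back.
- **Other things:** the last picture showed the jar, pad holder, blue peg and bigger tins in place. I did not measure them, and that crop did not show the green peg.

**What went less well:** during the slide in front of the bracket, one edge of the foot tipped up for a moment. The tin leaned about 1.8°, which is roughly 3 mm at the edge, and I righted it. For two short stretches the arm also carried most of the tin's weight, so the foot may have hung up to about 1 mm clear of the slate. The sideways probe also pressed on the hidden guide with about 10 N.

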